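# Mirror the seasoning row from the bamboo board into the steel rack

### The arm

A 6-joint arm with a two-finger parallel gripper is mounted at the origin on the work surface. World frame = base frame: x ahead of the robot, y to its left, z up, the work surface at z = 0. Lengths are in m, angles in rad, forces in N, time in s.
With the tool pointing down it reaches from about 0.35 to 0.85 m from the base axis. Payload 8.1 kg.
Tool frame: the origin (TCP) lies between the finger pads; the fingertips stand 11 mm ahead of it and the grasp point (between the pads) lies 8 mm behind it (robot.tips_ahead is the distance from the TCP to the fingertips, in m); z points along the fingers, y is the line along which they close (so a half turn about z gives the same grasp; the last joint's range is limited). The gripper opens to 93 mm and grips with 3 to 60 N. Pads are 15 mm wide; open, the fingers measure 128 mm over their backs; the gripper's body (75 mm by 188 mm) begins 65 mm behind the grasp point.
Start: joints at [1.192, 0.13, 1.488, -0, 1.523, -0.085], TCP at [0.174, 0.574, 0.23] pointing down, gripper open.
Joint ranges: [-2.96, 2.96], [-0.89, 2.26], [0.02, 2.5], [-1.34, 4.48], [0, 2.73], [-2.66, 2.66]. Speed limits (rad/s): [2.39, 2.39, 2.79, 3.14, 3.14, 3.14].

### API

Orientations are given as a rotation vector (axis times angle).
In Python, from plant import robot gives the robot as it stands. The module is installed in compiled form; this text tells all that it offers.
- The arm moves only by the tool move_arm, never from a script. Its argument "deltas" is one flat list of numbers, 7 for each row, row after row: the shift along the tool's x, y, z in m, then the turn, a rotation vector about the tool's x, y, z in rad, then the opening, from 0 (shut) to 1 (fully open). A call has 1 to 12 rows; each row is the pose to reach, as a shift and turn from the pose commanded when the call began, along the tool's axes at that moment; what a row does not reach only later rows make up. A row lasts 1/8 s, in which the tool goes at most 62.5 mm and 10.7 degrees, less where a joint would pass 70% of its speed; a pose out of reach is approached as far as the arm can. A call with a gripper value outside its range is refused whole. The fingers move at their own pace and stop on an object; "squeeze" is the grip in N (left out, the last holds). Time passes only in rows, so rows that repeat a pose let the fingers close. It gives the time, the measured TCP pose, the force, the opening and the grip force at its end, in the units of the state.
- robot.read_state(): the state, without advancing time (a new reading comes with each control period).
- robot.read_camera(name): name is "scene" or "top" or "wrist"; returns (picture, depth): 480x640x3 uint8, red, green, blue; 480x640 float32, m along the optical axis (not along the pixel's ray), 0 where there is no reading.
- robot.camera_model(name): a dict with "K" (3x3 intrinsics, pixels), "k1" (the pictures are not rectified: a ray, as slopes to the right and down, at radius r is drawn at 1 + k1 r^2 times it, then the intrinsics apply), "R" (3x3) and "t" (3): a world point X has camera coordinates R X + t; the wrist camera has in their place "tool_from_camera" (4x4, takes a point from camera to tool coordinates, whose origin is the TCP and whose axes are the flange's). Camera axes: x right, y down, z forward; pixel columns grow to the right and rows downward; lengths in m; the calibration is good to about 2 mm. A picture is of the moment at which its call begins: read the wrist's pose just before it. camera_model takes no time and is no camera call.
- robot.close_job(): hands the job in; it is judged then, once.
Trained networks look in the newest picture that a camera, given by its name, has taken for a name from the list of things; names that differ only in an ending like _2 or _b are one class to them, and where a whole thing is asked for, a point or a joint stands for the part that bears it (a point fixed in the world has none). Each returns a list of dicts, best first, with "confidence" (0 to 1); they miss things now and then, are a little off and sometimes report something else, mostly with a low value. They report only what shows in the picture. A call takes as long as a camera call. They do not tell look-alikes from the thing itself.
- robot.recognise(camera, label): "uv" ([column, row] in pixels, amid what is visible of it).
The state is a dict: "t": time; "q": joint angles; "dq": joint speeds; "joint_torque": joint torques, N m; "tool_pos": TCP position; "orientation": TCP orientation; "force": force on the tool from outside, world axes, zero at the start; "wrist_torque": the same for the moment, N m; "opening": finger opening in m; "gripper_force": force on a finger pad.
Only numpy, scipy, OpenCV 4.12 (cv2) and the standard library are available. Lean on these libraries where they do the work, as an engineer would, in place of code of your own. Each camera call takes 0.05 s, during which the arm holds its last target. There are 200 camera calls.

### The job

A left-handed cook is taking over the stove: move the four seasonings from the bamboo board into the four compartments of the steel rack, in reverse order. As seen from the robot looking ahead, the one that stands leftmost on the board goes into the rightmost compartment, the second from the left into the second from the right, and so on. Leave each standing upright on the floor of its own compartment, let go, and tip none over on the way.

Things in the scene. Friction and masses are not known exactly. Their poses are not given: they have to be found in the camera images.
- mill_mid (a point): Dark wood pepper mill, turned, 84 mm tall with a small steel bead on top: foot 44 mm across (lowest 20 mm), waist 36 mm across from 30 to 62 mm above its underside, head 42 mm across above that. About 0.15 kg. Loose. This point is its centre, half-way up, on its upright axis; z up.
- shaker_mid (a point): Steel shaker, plain round cylinder 40 mm across with a domed, perforated cap, 70 mm tall in all (straight side up to 56 mm). About 0.12 kg. Loose. This point is its centre, half-way up, on its upright axis; z up.
- pot_mid (a point): Small closed blue ceramic pot with a little round knob on its lid, 46 mm across, 64 mm tall in all (straight side from 4 to 46 mm above its underside, the rest is lid and knob). About 0.18 kg. Loose. This point is its centre, half-way up, on its upright axis; z up.
- saltbox_mid (a point): Square wooden salt box with a flat pale lid, 42 mm by 42 mm, 56 mm tall, the lid fast. About 0.13 kg. Its x and y axes are square to its sides. It may stand turned by up to 0.3 rad against the board. Loose. This point is its centre, half-way up, on its upright axis; z up.
- board: Fixed bamboo board on which the four seasonings stand in a row at the start: 90 mm deep (its x), 304 mm long (its y, pointing to the robot's left), 12 mm thick, with end cheeks 24 mm high and 10 mm thick at both ends. Origin: centre of its underside, on the counter. Its four places lie at y = 105, 35, -35 and -105 mm, x = 0, along the board; the order of the seasonings on them changes. It may lie nearer to the robot than the steel rack or beyond it, turned by up to 0.2 rad.
- rack: Fixed steel rack, an open tray with four square compartments in a row, empty at the start: 75 mm deep (its x), 285 mm long (its y, pointing to the robot's left). Origin: centre of its underside, on the counter. Compartment centres at y = 105, 35, -35 and -105 mm, x = 0; each is 65 mm by 65 mm inside, its floor 6 mm above the underside, its walls 5 mm thick and rising to 14 mm above the underside. Turned by up to 0.2 rad.
- pad_mill: Fixed round cork pad on the bamboo board, 54 mm across and 3 mm thick, on which the pepper mill stands at the start (so it shows afterwards which place on the board the pepper mill came from). The seasoning covers most of it. Origin: centre of its underside, 12 mm above the counter.
- pad_shaker: Fixed round cork pad on the bamboo board, 54 mm across and 3 mm thick, on which the steel shaker stands at the start (so it shows afterwards which place on the board the steel shaker came from). The seasoning covers most of it. Origin: centre of its underside, 12 mm above the counter.
- pad_pot: Fixed round cork pad on the bamboo board, 54 mm across and 3 mm thick, on which the blue pot stands at the start (so it shows afterwards which place on the board the blue pot came from). The seasoning covers most of it. Origin: centre of its underside, 12 mm above the counter.
- pad_saltbox: Fixed round cork pad on the bamboo board, 54 mm across and 3 mm thick, on which the salt box stands at the start (so it shows afterwards which place on the board the salt box came from). The seasoning covers most of it. Origin: centre of its underside, 12 mm above the counter.
Things that resemble listed ones, but are neither listed nor needed, are in the scene too. Of the things shaped like the part that bears mill_mid, the dark wooden one is meant. What is shaped like the part that bears saltbox_mid but green is not meant.

How it is judged:
At the end, for the whole second after the job is handed in: Each seasoning is at rest, upright (within 0.12 rad), in the rack compartment that mirrors its starting place on the board (1 to 4, 2 to 3, 3 to 2, 4 to 1), its centre within 15 mm of the compartment centre along and across the rack, its underside within 4 mm of the floor (((y of pad_mill in the frame of board between 0.085 and 0.125 m and y of mill_mid in the frame of rack between -0.12 and -0.09 m) or (y of pad_mill in the frame of board between 0.015 and 0.055 m and y of mill_mid in the frame of rack between -0.05 and -0.02 m) or (y of pad_mill in the frame of board between -0.055 and -0.015 m and y of mill_mid in the frame of rack between 0.02 and 0.05 m) or (y of pad_mill in the frame of board between -0.125 and -0.085 m and y of mill_mid in the frame of rack between 0.09 and 0.12 m)) and x of mill_mid in the frame of rack between -0.015 and 0.015 m and z of mill_mid in the frame of rack between 0.044 and 0.052 m and angle between each of mill_mid, shaker_mid, pot_mid, saltbox_mid's own z axis and vertical below 0.12 rad and linear speed of each of mill, shaker, pot, saltbox below 0.02 m/s and ((y of pad_shaker in the frame of board between 0.085 and 0.125 m and y of shaker_mid in the frame of rack between -0.12 and -0.09 m) or (y of pad_shaker in the frame of board between 0.015 and 0.055 m and y of shaker_mid in the frame of rack between -0.05 and -0.02 m) or (y of pad_shaker in the frame of board between -0.055 and -0.015 m and y of shaker_mid in the frame of rack between 0.02 and 0.05 m) or (y of pad_shaker in the frame of board between -0.125 and -0.085 m and y of shaker_mid in the frame of rack between 0.09 and 0.12 m)) and x of shaker_mid in the frame of rack between -0.015 and 0.015 m and z of shaker_mid in the frame of rack between 0.037 and 0.045 m and ((y of pad_pot in the frame of board between 0.085 and 0.125 m and y of pot_mid in the frame of rack between -0.12 and -0.09 m) or (y of pad_pot in the frame of board between 0.015 and 0.055 m and y of pot_mid in the frame of rack between -0.05 and -0.02 m) or (y of pad_pot in the frame of board between -0.055 and -0.015 m and y of pot_mid in the frame of rack between 0.02 and 0.05 m) or (y of pad_pot in the frame of board between -0.125 and -0.085 m and y of pot_mid in the frame of rack between 0.09 and 0.12 m)) and x of pot_mid in the frame of rack between -0.015 and 0.015 m and z of pot_mid in the frame of rack between 0.034 and 0.042 m and ((y of pad_saltbox in the frame of board between 0.085 and 0.125 m and y of saltbox_mid in the frame of rack between -0.12 and -0.09 m) or (y of pad_saltbox in the frame of board between 0.015 and 0.055 m and y of saltbox_mid in the frame of rack between -0.05 and -0.02 m) or (y of pad_saltbox in the frame of board between -0.055 and -0.015 m and y of saltbox_mid in the frame of rack between 0.02 and 0.05 m) or (y of pad_saltbox in the frame of board between -0.125 and -0.085 m and y of saltbox_mid in the frame of rack between 0.09 and 0.12 m)) and x of saltbox_mid in the frame of rack between -0.015 and 0.015 m and z of saltbox_mid in the frame of rack between 0.03 and 0.038 m); the robot touches nothing.
It fails at once if the pepper mill is tipped over (angle between mill_mid's own z axis and vertical above 0.7 rad).
It fails at once if the steel shaker is tipped over (angle between shaker_mid's own z axis and vertical above 0.7 rad).
It fails at once if the blue pot is tipped over (angle between pot_mid's own z axis and vertical above 0.7 rad).
It fails at once if the salt box is tipped over (angle between saltbox_mid's own z axis and vertical above 0.7 rad).
It also fails if it takes over 125 s, if anything falls off the work surface, if the arm or the gripper's body presses on something with over 40 N, if the wrist force passes 120 N, or if a joint passes its speed limit or range.

## Working session

There is one attempt and no reset: what is moved stays moved. The work goes in short steps, Python scripts to look and compute and a tool call to move; the robot and the scene stay as the last step left them, time stands still between calls to the robot, and variables do not carry over. Pictures are saved under pics/ and viewed, at most 14 in all, crops included, and the job is handed in when it is done.

Besides the shell and the picture viewer there is one more tool, called after "Request:" by a JSON object that holds its "api" and its "payload". move_arm: Moves the arm, as the interface text tells. Its arguments: {"type":"object","properties":{"deltas":{"type":"array","items":{"type":"number"}},"squeeze":{"type":"number"}},"required":["deltas"]}

```bash
mkdir -p pics; cat > h.py <<'E'
import numpy as np, cv2
from plant import robot
def save(n,im): cv2.imwrite('pics/'+n,im[:,:,::-1])
def ray(m,u,v):
    K=np.array(m['K']);d=np.array([(u-K[0,2])/K[0,0],(v-K[1,2])/K[1,1]])
    s=d.copy()
    for _ in range(20): s=d/(1+m['k1']*(s@s))
    return np.array([s[0],s[1],1.])
def world(m,u,v,z=None,depth=None):
    R=np.array(m['R']);t=np.array(m['t']);r=R.T@ray(m,u,v);c=-R.T@t
    return c+r*(depth if depth is not None else (z-c[2])/r[2])
E
python3 - <<'E'
from h import *
for c in ('top','scene'):
    p,d=robot.read_camera(c);save(c+'0.png',p);np.save(c+'0.npy',d);m=robot.camera_model(c)
    print(c,np.array(m['K']).round(1).tolist(),m['k1'],'pos',(-np.array(m['R']).T@np.array(m['t'])).round(3))
    for l in ('mill_mid','shaker_mid','pot_mid','saltbox_mid','board','rack'):
        for o in robot.recognise(c,l):
            u,v=o['uv'];z=d[int(v),int(u)]
            print(l,np.round([u,v],0),round(o['confidence'],2),world(m,u,v,depth=z).round(3) if z>0 else None)
s=robot.read_state();print(s['t'],s['orientation'],s['tool_pos'])
E
```

```text
top [[558.2, 0.0, 296.8], [0.0, 558.2, 238.4], [0.0, 0.0, 1.0]] 0.01823118915155361 pos [ 0.526 -0.002  0.77 ]
mill_mid [306. 229.] 0.78 [ 0.643 -0.037  0.1  ]
mill_mid [285. 126.] 0.6 [ 0.78  -0.012  0.085]
pot_mid [408. 215.] 0.71 [ 0.666 -0.169  0.074]
saltbox_mid [361. 217.] 0.92 [ 0.664 -0.109  0.072]
saltbox_mid [378. 136.] 0.88 [ 0.778 -0.138  0.056]
board [325. 240.] 0.71 [ 0.643 -0.068  0.014]
rack [325. 362.] 0.68 [ 0.479 -0.066  0.016]
scene [[624.5, 0.0, 323.1], [0.0, 624.5, 222.7], [0.0, 0.0, 1.0]] 0.024693363120183023 pos [ 1.19 -0.52  0.75]
mill_mid [332. 245.] 0.97 [ 0.667 -0.051  0.067]
mill_mid [407. 290.] 0.75 [ 0.804 -0.023  0.06 ]
shaker_mid [362. 224.] 0.86 [0.658 0.02  0.063]
pot_mid [273. 294.] 0.83 [ 0.688 -0.182  0.063]
saltbox_mid [305. 271.] 0.91 [ 0.687 -0.123  0.071]
saltbox_mid [339. 337.] 0.75 [ 0.802 -0.155  0.055]
board [313. 294.] 0.65 [ 0.692 -0.112  0.015]
rack [253. 215.] 0.8 [ 0.471 -0.069  0.004]
rack [264. 314.] 0.45 [ 0.676 -0.192  0.016]
0.7 [-4.59929874e-01 -3.10769410e+00 -7.25571702e-06] [0.17373418 0.57430218 0.22964003]
```

View pics/top0.png

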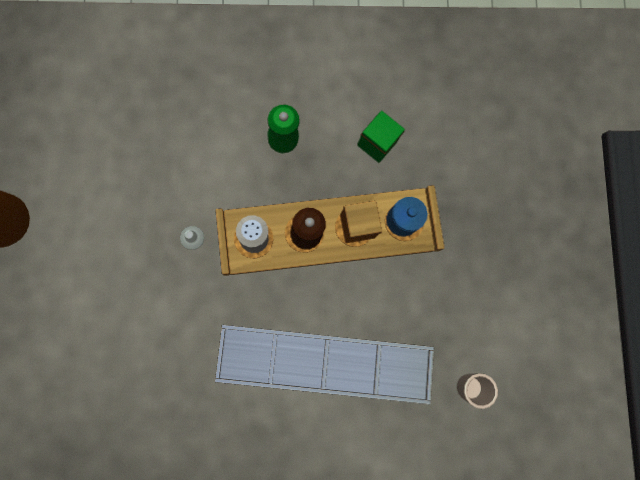

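View pics/scene0.png

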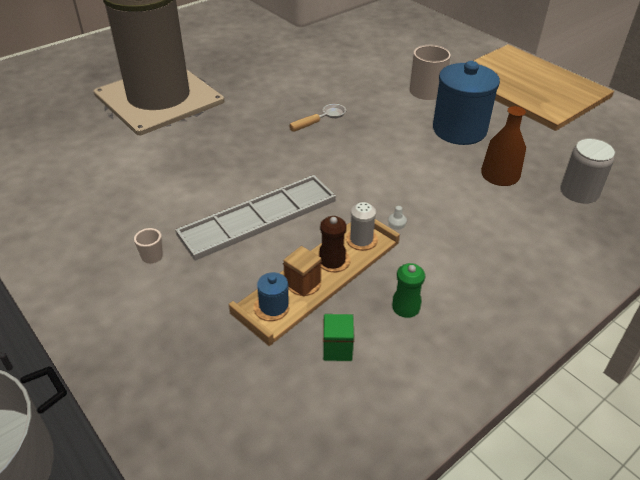

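Top view: on the board from left to right stand the shaker (253,232), dark mill (309,224), wooden salt box (361,218) and blue pot (408,215). The rack lies nearer the robot, centred around (325,364). Look-alikes: the green mill (284,125) and green box (382,135) beyond the board, and the big blue pot at scene (466,100). I choose the four on the board. Next I measure their poses and the rack pose, with one close crop to check.

```bash
cat > meas.py <<'E'
from h import *
p=cv2.imread('pics/top0.png')[:,:,::-1];d=np.load('top0.npy');m=robot.camera_model('top')
save('crop0.png',cv2.resize(p[170:420,170:500],None,fx=2.2,fy=2.2,interpolation=cv2.INTER_CUBIC))
W=np.zeros((480,640,3))
for v in range(100,420):
    for u in range(180,520):
        if d[v,u]>0: W[v,u]=world(m,u,v,depth=d[v,u])
np.save('W.npy',W)
def band(n,box,lo,hi):
    u0,v0,u1,v1=box;P=W[v0:v1,u0:u1].reshape(-1,3);P=P[(P[:,2]>lo)&(P[:,2]<hi)]
    (c,r)=cv2.minEnclosingCircle(P[:,:2].astype(np.float32));rr=cv2.minAreaRect(P[:,:2].astype(np.float32))
    print(n,len(P),'zmax',P[:,2].max().round(3),'circ',np.round(c,4),round(r,4),'rect',np.round(rr[0],4),np.round(rr[1],4),round(rr[2],1))
band('shaker',(230,205,275,260),.06,.1)
band('shakertop',(230,205,275,260),.078,.1)
band('mill',(285,200,330,255),.08,.094)
band('millbead',(285,200,330,255),.098,.12)
band('salt',(338,195,385,245),.066,.076)
band('pot',(385,190,430,240),.05,.075)
band('potknob',(385,190,430,240),.074,.09)
for n,z,cs in (('rack',.014,[(222,326),(433,347),(431,403),(216,382)]),('board',.024,[(217,209),(435,186),(442,249),(222,274)])):
    q=np.array([world(m,*c,z=z)[:2] for c in cs]);print(n,q.round(3).tolist(),'c',q.mean(0).round(4), 'sides',[np.linalg.norm(q[i]-q[i-1]).round(3) for i in range(4)])
E
python3 meas.py
```

```text
shaker 844 zmax 0.089 circ [0.6453 0.03  ] 0.0205 rect [0.6453 0.0298] [0.0405 0.0389] 0.0
shakertop 757 zmax 0.089 circ [0.6454 0.03  ] 0.0203 rect [0.6453 0.0301] [0.0393 0.039 ] 63.9
mill 168 zmax 0.094 circ [ 0.6517 -0.0411] 0.021 rect [ 0.6515 -0.0409] [0.0411 0.0403] 45.2
millbead 453 zmax 0.11 circ [ 0.6509 -0.0414] 0.0171 rect [ 0.6517 -0.0413] [0.0311 0.0307] 59.3
salt 1060 zmax 0.076 circ [ 0.6626 -0.112 ] 0.0287 rect [ 0.6624 -0.112 ] [0.0424 0.0426] 9.3
pot 945 zmax 0.075 circ [ 0.67   -0.1736] 0.0229 rect [ 0.6698 -0.1736] [0.0443 0.0444] 87.6
potknob 81 zmax 0.083 circ [ 0.6702 -0.1738] 0.0064 rect [ 0.67   -0.1737] [0.012  0.0116] 74.1
rack [[0.528, 0.071], [0.498, -0.211], [0.426, -0.205], [0.455, 0.078]] c [ 0.4766 -0.0667] sides [np.float64(0.073), np.float64(0.284), np.float64(0.073), np.float64(0.284)]
board [[0.685, 0.079], [0.717, -0.221], [0.629, -0.227], [0.596, 0.071]] c [ 0.6568 -0.0744] sides [np.float64(0.089), np.float64(0.302), np.float64(0.088), np.float64(0.3)]
```

View pics/crop0.png

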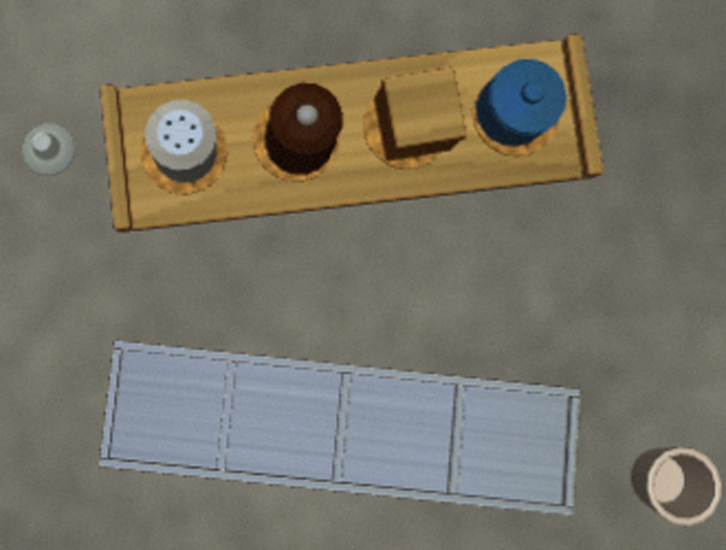

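The crop confirms the choice: wooden salt box, dark mill, shaker and small blue pot on their cork pads. The rack is at (0.4766, -0.0667) with yaw -0.104, and the board yaw is +0.108. Mapping: shaker to (.466,-.171), mill to (.473,-.1015), salt box to (.480,-.032), pot to (.4875,.038).

```bash
cat > go.py <<'E'
# usage: go.py x y z yaw(of tool y axis) -> delta in tool axes from the measured pose
import sys;from h import *
from scipy.spatial.transform import Rotation as Ro
x,y,z,a=map(float,sys.argv[1:5]);s=robot.read_state();R=Ro.from_rotvec(s['orientation'])
T=Ro.from_matrix(np.array([[-np.sin(a),np.cos(a),0],[np.cos(a),np.sin(a),0],[0,0,-1.]]).T.T) if 0 else Ro.from_matrix(np.column_stack([[-np.sin(a),np.cos(a),0],[np.cos(a),np.sin(a),0],[0,0,-1.]]))
d=R.inv().apply(np.array([x,y,z])-s['tool_pos'])
print('t',round(s['t'],2),'pos',np.round(s['tool_pos'],4),'delta',d.round(4),'turn',(R.inv()*T).as_rotvec().round(4),'open',round(s['opening'],4),'F',np.round(s['force'],1))
E
python3 go.py .6453 .030 .2 .108
```

```text
t 0.7 pos [0.1737 0.5743 0.2296] delta [-0.609  -0.3844  0.0296] turn [-0.     -0.      1.1689] open 0.093 F [ 0.5  0.1 -0. ]
```

Request:
{"api": "move_arm", "payload": {"deltas": [-0.05, -0.03, 0.002, 0, 0, 0.1, 1, -0.1, -0.064, 0.005, 0, 0, 0.2, 1, -0.15, -0.096, 0.008, 0, 0, 0.3, 1, -0.2, -0.127, 0.01, 0, 0, 0.4, 1, -0.25, -0.159, 0.012, 0, 0, 0.5, 1, -0.3, -0.19, 0.015, 0, 0, 0.6, 1, -0.35, -0.222, 0.018, 0, 0, 0.7, 1, -0.4, -0.254, 0.02, 0, 0, 0.8, 1, -0.45, -0.286, 0.022, 0, 0, 0.9, 1, -0.5, -0.317, 0.025, 0, 0, 1.0, 1, -0.55, -0.35, 0.028, 0, 0, 1.1, 1, -0.609, -0.3844, 0.0296, 0, 0, 1.169, 1]}}

```text
t: 2.2
tool_pos: [0.6424, 0.0326, 0.2002]
orientation: [2.101, 2.335, 0.0]
force: [1.0, 0.6, -0.5]
opening: 0.0935
gripper_force: 0.0
```

```bash
python3 go.py .6453 .030 .043 .108; python3 - <<'E'
from h import *
p,d=robot.read_camera('wrist');save('w1.png',p)
m=robot.camera_model('wrist');print(np.round(m['tool_from_camera'],3))
E
```

```text
t 2.2 pos [0.6424 0.0326 0.2002] delta [-0.003   0.0026  0.1572] turn [ 0.0003 -0.0001 -0.0027] open 0.0935 F [ 1.   0.6 -0.5]
[[ 0.002 -0.955 -0.295  0.082]
 [ 1.     0.002 -0.    -0.   ]
 [ 0.001 -0.295  0.955 -0.154]
 [ 0.     0.     0.     1.   ]]
```

View pics/w1.png

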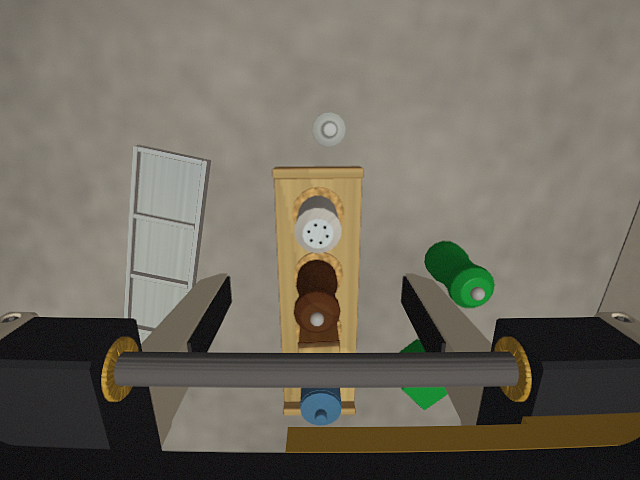

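Wrist view: the gripper straddles the board, the shaker is at (318,233), and both fingers are clear of everything.

Request:
{"api": "move_arm", "payload": {"deltas": [0, 0, 0.02, 0, 0, 0, 1, 0, 0, 0.05, 0, 0, 0, 1, 0, 0, 0.08, 0, 0, 0, 1, 0, 0, 0.11, 0, 0, 0, 1, 0, 0, 0.135, 0, 0, 0, 1, 0, 0, 0.15, 0, 0, 0, 1, 0, 0, 0.157, 0, 0, 0, 1, 0, 0, 0.157, 0, 0, 0, 1, 0, 0, 0.157, 0, 0, 0, 1], "squeeze": 15}}

```text
t: 3.38
tool_pos: [0.6422, 0.0343, 0.0444]
orientation: [2.097, 2.337, 0.002]
force: [0.5, -0.3, -0.0]
opening: 0.0929
gripper_force: 0.0
```

```bash
python3 go.py .6453 .030 .043 .108
```

```text
t 3.38 pos [0.6422 0.0343 0.0444] delta [-0.0046  0.0026  0.0014] turn [0.0019 0.0003 0.0001] open 0.0929 F [ 0.5 -0.3 -0. ]
```

Request:
{"api": "move_arm", "payload": {"deltas": [-0.0045, 0.0025, 0.001, 0, 0, 0, 1, -0.0045, 0.0025, 0.001, 0, 0, 0, 1, -0.0045, 0.0025, 0.001, 0, 0, 0, 0.2, -0.0045, 0.0025, 0.001, 0, 0, 0, 0.2, -0.0045, 0.0025, 0.001, 0, 0, 0, 0.2, -0.0045, 0.0025, 0.001, 0, 0, 0, 0.2, -0.0045, 0.0025, 0.001, 0, 0, 0, 0.2, -0.0045, 0.0025, 0.001, 0, 0, 0, 0.2], "squeeze": 15}}

```text
t: 4.38
tool_pos: [0.6443, 0.0301, 0.0422]
orientation: [-2.098, -2.338, 0.0]
force: [-0.4, -0.1, 0.2]
opening: 0.0403
gripper_force: 15.0
```

```bash
python3 go.py .6453 .030 .043 .108
```

```text
t 4.38 pos [0.6443 0.0301 0.0422] delta [-0.0002  0.001  -0.0008] turn [-0.0001  0.      0.    ] open 0.0403 F [-0.4 -0.1  0.2]
```

Request:
{"api": "move_arm", "payload": {"deltas": [0, 0, -0.01, 0, 0, 0, 0.2, 0, 0, -0.035, 0, 0, 0, 0.2, 0, 0, -0.065, 0, 0, 0, 0.2, 0, 0, -0.095, 0, 0, 0, 0.2, 0, 0, -0.115, 0, 0, 0, 0.2, 0, 0, -0.12, 0, 0, 0, 0.2, 0, 0, -0.12, 0, 0, 0, 0.2]}}

```text
t: 5.25
tool_pos: [0.6441, 0.0301, 0.1617]
orientation: [-2.098, -2.338, 0.001]
force: [0.1, 0.1, -1.3]
opening: 0.04
gripper_force: 15.0
```

```bash
python3 go.py .4657 -.1711 .162 -.104
```

```text
t 5.25 pos [0.6441 0.0301 0.1617] delta [-0.1808 -0.199  -0.0002] turn [-0.0006  0.      0.212 ] open 0.04 F [ 0.1  0.1 -1.3]
```

Request:
{"api": "move_arm", "payload": {"deltas": [-0.008, -0.009, 0, 0, 0, 0.01, 0.2, -0.028, -0.031, 0, 0, 0, 0.033, 0.2, -0.055, -0.0605, 0, 0, 0, 0.065, 0.2, -0.085, -0.0935, 0, 0, 0, 0.1, 0.2, -0.115, -0.1265, 0, 0, 0, 0.135, 0.2, -0.142, -0.156, 0, 0, 0, 0.168, 0.2, -0.163, -0.179, 0, 0, 0, 0.192, 0.2, -0.176, -0.1935, 0, 0, 0, 0.207, 0.2, -0.181, -0.199, 0, 0, 0, 0.212, 0.2, -0.181, -0.199, 0, 0, 0, 0.212, 0.2, -0.181, -0.199, 0, 0, 0, 0.212, 0.2]}}

```text
t: 6.62
tool_pos: [0.4665, -0.1708, 0.1622]
orientation: [-2.333, -2.104, -0.0]
force: [0.0, 0.5, -1.8]
opening: 0.0402
gripper_force: 15.0
```

```bash
python3 go.py .4657 -.1711 .0345 -.104
```

```text
t 6.62 pos [ 0.4665 -0.1708  0.1622] delta [-0.0004 -0.0008  0.1277] turn [ 0.0001 -0.0003  0.0009] open 0.0402 F [ 0.   0.5 -1.8]
```

Request:
{"api": "move_arm", "payload": {"deltas": [0, 0, 0.015, 0, 0, 0, 0.2, 0, -0.001, 0.045, 0, 0, 0, 0.2, 0, -0.001, 0.075, 0, 0, 0, 0.2, 0, -0.001, 0.1, 0, 0, 0, 0.2, 0, -0.001, 0.115, 0, 0, 0, 0.2, 0, -0.001, 0.122, 0, 0, 0, 0.2, 0, -0.001, 0.126, 0, 0, 0, 0.2, 0, -0.001, 0.128, 0, 0, 0, 0.2, 0, -0.001, 0.128, 0, 0, 0, 0.2]}}

```text
t: 7.75
tool_pos: [0.4654, -0.1715, 0.0347]
orientation: [2.333, 2.102, 0.001]
force: [0.9, 0.2, -1.2]
opening: 0.0398
gripper_force: 15.0
```

```bash
python3 go.py .4657 -.1711 .0335 -.104; python3 - <<'E'
from h import *
p,d=robot.read_camera('scene');save('s1.png',cv2.resize(p[160:340,160:420],None,fx=2.5,fy=2.5))
E
```

```text
t 7.75 pos [ 0.4654 -0.1715  0.0347] delta [0.0004 0.0003 0.0012] turn [ 0.0009  0.0003 -0.    ] open 0.0398 F [ 0.9  0.2 -1.2]
```

View pics/s1.png

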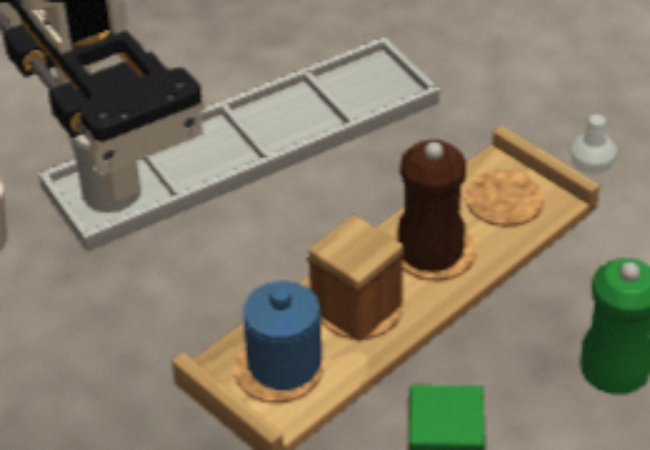

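The crop shows the shaker (110,185) in the rightmost compartment, with the other three undisturbed. I release it.

Request:
{"api": "move_arm", "payload": {"deltas": [0, 0, 0.001, 0, 0, 0, 0.2, 0, 0, 0.0015, 0, 0, 0, 0.2, 0, 0, 0.0015, 0, 0, 0, 0.6, 0, 0, 0.0015, 0, 0, 0, 1, 0, 0, 0.0015, 0, 0, 0, 1, 0, 0, 0.0015, 0, 0, 0, 1, 0, 0, -0.02, 0, 0, 0, 1, 0, 0, -0.06, 0, 0, 0, 1, 0, 0, -0.1, 0, 0, 0, 1, 0, 0, -0.14, 0, 0, 0, 1, 0, 0, -0.145, 0, 0, 0, 1]}}

```text
t: 9.18
tool_pos: [0.467, -0.1722, 0.183]
orientation: [2.329, 2.099, 0.004]
force: [0.3, 0.7, -0.3]
opening: 0.0931
gripper_force: 0.0
```

```bash
python3 go.py .6512 -.0412 .18 .108
```

```text
t 9.18 pos [ 0.467  -0.1722  0.183 ] delta [0.1494 0.1696 0.0036] turn [ 0.0057  0.0028 -0.2119] open 0.0931 F [ 0.3  0.7 -0.3]
```

Request:
{"api": "move_arm", "payload": {"deltas": [0.01, 0.011, 0, 0, 0, -0.03, 1, 0.035, 0.04, 0, 0, 0, -0.06, 1, 0.065, 0.074, 0, 0, 0, -0.1, 1, 0.095, 0.108, 0, 0, 0, -0.14, 1, 0.12, 0.136, 0, 0, 0, -0.18, 1, 0.14, 0.159, 0, 0, 0, -0.2, 1, 0.149, 0.169, 0.003, 0, 0, -0.212, 1, 0.149, 0.169, 0.003, 0, 0, -0.212, 1, 0.149, 0.169, 0.003, 0, 0, -0.212, 1]}}

```text
t: 10.3
tool_pos: [0.6477, -0.0411, 0.1754]
orientation: [-2.098, -2.337, 0.002]
force: [-0.1, 0.3, -0.3]
opening: 0.0932
gripper_force: 0.0
```

```bash
python3 go.py .6512 -.0412 .053 .108
```

```text
t 10.3 pos [ 0.6477 -0.0411  0.1754] delta [-0.0005  0.0036  0.1224] turn [-0.0014 -0.     -0.0006] open 0.0932 F [-0.1  0.3 -0.3]
```

Request:
{"api": "move_arm", "payload": {"deltas": [-0.001, 0.0035, 0.01, 0, 0, 0, 1, -0.001, 0.0035, 0.035, 0, 0, 0, 1, -0.001, 0.0035, 0.065, 0, 0, 0, 1, -0.001, 0.0035, 0.09, 0, 0, 0, 1, -0.001, 0.0035, 0.11, 0, 0, 0, 1, -0.001, 0.0035, 0.12, 0, 0, 0, 1, -0.001, 0.0035, 0.122, 0, 0, 0, 1, -0.001, 0.0035, 0.122, 0, 0, 0, 1]}}

```text
t: 11.3
tool_pos: [0.6528, -0.0413, 0.0551]
orientation: [2.098, 2.337, 0.001]
force: [-0.2, -0.6, 0.1]
opening: 0.0926
gripper_force: 0.0
```

```bash
python3 go.py .6512 -.0412 .053 .108
```

```text
t 11.3 pos [ 0.6528 -0.0413  0.0551] delta [ 0.0003 -0.0016  0.0021] turn [ 0.0013  0.0004 -0.    ] open 0.0926 F [-0.2 -0.6  0.1]
```

Request:
{"api": "move_arm", "payload": {"deltas": [0, -0.0015, 0.002, 0, 0, 0, 1, 0, -0.0015, 0.002, 0, 0, 0, 0.6, 0, -0.0015, 0.002, 0, 0, 0, 0.2, 0, -0.0015, 0.002, 0, 0, 0, 0.2, 0, -0.0015, 0.002, 0, 0, 0, 0.2, 0, -0.0015, 0.002, 0, 0, 0, 0.2, 0, -0.0015, 0.002, 0, 0, 0, 0.2, 0, -0.0015, 0.002, 0, 0, 0, 0.2]}}

```text
t: 12.3
tool_pos: [0.6507, -0.0414, 0.0522]
orientation: [2.098, 2.338, 0.0]
force: [0.2, -0.0, -0.6]
opening: 0.0411
gripper_force: 15.0
```

```bash
python3 go.py .6512 -.0412 .053 .108
```

```text
t 12.3 pos [ 0.6507 -0.0414  0.0522] delta [ 0.0001  0.0005 -0.0008] turn [ 0.0002  0.     -0.    ] open 0.0411 F [ 0.2 -0.  -0.6]
```

The opening of 41 mm is more than the 36 mm waist, so the pads are riding on the head or foot edge. I regrip 21 mm higher, on the head.

Request:
{"api": "move_arm", "payload": {"deltas": [0, 0, 0, 0, 0, 0, 0.6, 0, 0, 0, 0, 0, 0, 0.7, 0, 0, 0, 0, 0, 0, 0.7, 0, 0, -0.01, 0, 0, 0, 0.7, 0, 0, -0.021, 0, 0, 0, 0.7, 0, 0, -0.021, 0, 0, 0, 0.7, 0, 0, -0.021, 0, 0, 0, 0.2, 0, 0, -0.021, 0, 0, 0, 0.2, 0, 0, -0.021, 0, 0, 0, 0.2, 0, 0, -0.021, 0, 0, 0, 0.2, 0, 0, -0.021, 0, 0, 0, 0.2]}}

```text
t: 13.68
tool_pos: [0.6504, -0.0413, 0.0728]
orientation: [-2.098, -2.338, 0.001]
force: [-1.3, 0.4, -1.4]
opening: 0.0412
gripper_force: 15.0
```

```bash
python3 go.py .6512 -.0412 .073 .108
```

```text
t 13.68 pos [ 0.6504 -0.0413  0.0728] delta [ 0.      0.0008 -0.0002] turn [-0.0007 -0.0002  0.    ] open 0.0412 F [-1.3  0.4 -1.4]
```

Request:
{"api": "move_arm", "payload": {"deltas": [0, 0, -0.01, 0, 0, 0, 0.2, 0, 0, -0.035, 0, 0, 0, 0.2, 0, 0, -0.065, 0, 0, 0, 0.2, 0, 0, -0.09, 0, 0, 0, 0.2, 0, 0, -0.105, 0, 0, 0, 0.2, 0, 0, -0.11, 0, 0, 0, 0.2, 0, 0, -0.11, 0, 0, 0, 0.2]}}

```text
t: 14.55
tool_pos: [0.6504, -0.0413, 0.1827]
orientation: [-2.098, -2.338, 0.001]
force: [0.2, -0.2, -1.6]
opening: 0.0412
gripper_force: 15.0
```

```bash
python3 go.py .473 -.1015 .183 -.104;  python3 - <<'E'
from h import *
p,d=robot.read_camera('scene');save('s2.png',cv2.resize(p[100:340,160:420],None,fx=2.2,fy=2.2))
E
```

```text
t 14.55 pos [ 0.6504 -0.0413  0.1827] delta [-0.0407 -0.1829 -0.0002] turn [-6.00e-04 -1.00e-04  2.12e-01] open 0.0412 F [ 0.2 -0.2 -1.6]
```

View pics/s2.png

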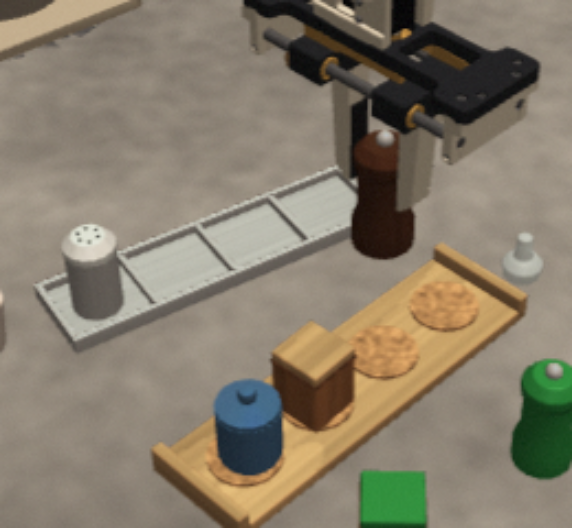

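The mill (385,195) hangs upright, and the shaker (93,270) stands in the rightmost compartment.

Request:
{"api": "move_arm", "payload": {"deltas": [-0.002, -0.008, 0, 0, 0, 0.01, 0.2, -0.006, -0.028, 0, 0, 0, 0.033, 0.2, -0.012, -0.055, 0, 0, 0, 0.065, 0.2, -0.019, -0.085, 0, 0, 0, 0.1, 0.2, -0.026, -0.115, 0, 0, 0, 0.135, 0.2, -0.032, -0.143, 0, 0, 0, 0.168, 0.2, -0.037, -0.164, 0, 0, 0, 0.192, 0.2, -0.04, -0.177, 0, 0, 0, 0.207, 0.2, -0.041, -0.183, 0, 0, 0, 0.212, 0.2, -0.041, -0.183, 0, 0, 0, 0.212, 0.2, -0.041, -0.183, 0, 0, 0, 0.212, 0.2]}}

```text
t: 15.98
tool_pos: [0.4736, -0.1017, 0.1832]
orientation: [2.333, 2.103, 0.0]
force: [0.5, -0.1, -1.1]
opening: 0.0412
gripper_force: 15.0
```

```bash
python3 go.py .473 -.1015 .065 -.104
```

```text
t 15.97 pos [ 0.4736 -0.1017  0.1832] delta [ 1.000e-04 -6.000e-04  1.182e-01] turn [ 0.0003 -0.0001  0.0004] open 0.0412 F [ 0.5 -0.1 -1.1]
```

Request:
{"api": "move_arm", "payload": {"deltas": [0, 0, 0.012, 0, 0, 0, 0.2, 0, 0, 0.037, 0, 0, 0, 0.2, 0, 0, 0.065, 0, 0, 0, 0.2, 0, 0, 0.09, 0, 0, 0, 0.2, 0, 0, 0.106, 0, 0, 0, 0.2, 0, 0, 0.113, 0, 0, 0, 0.2, 0, 0, 0.117, 0, 0, 0, 0.2, 0, 0, 0.119, 0, 0, 0, 0.2, 0, 0, 0.119, 0, 0, 0, 0.2, 0, 0, 0.119, 0, 0, 0, 0.2]}}

```text
t: 17.23
tool_pos: [0.4735, -0.102, 0.0647]
orientation: [2.333, 2.102, 0.001]
force: [1.2, -0.7, -1.1]
opening: 0.0411
gripper_force: 15.0
```

```bash
python3 go.py .473 -.1015 .0635 -.104
```

```text
t 17.23 pos [ 0.4735 -0.102   0.0647] delta [ 0.0004 -0.0006  0.0012] turn [ 0.0009  0.0002 -0.    ] open 0.0411 F [ 1.2 -0.7 -1.1]
```

Request:
{"api": "move_arm", "payload": {"deltas": [0, 0, 0.001, 0, 0, 0, 0.2, 0, 0, 0.001, 0, 0, 0, 0.2, 0, 0, 0.001, 0, 0, 0, 0.5, 0, 0, 0.001, 0, 0, 0, 0.8, 0, 0, 0.001, 0, 0, 0, 1, 0, 0, 0.001, 0, 0, 0, 1, 0, 0, -0.02, 0, 0, 0, 1, 0, 0, -0.05, 0, 0, 0, 1, 0, 0, -0.09, 0, 0, 0, 1, 0, 0, -0.11, 0, 0, 0, 1, 0, 0, -0.115, 0, 0, 0, 1, 0, 0, -0.115, 0, 0, 0, 1]}}

```text
t: 18.73
tool_pos: [0.473, -0.1018, 0.1786]
orientation: [-2.334, -2.103, 0.0]
force: [0.0, 0.2, -0.4]
opening: 0.093
gripper_force: 0.0
```

```bash
python3 go.py .6625 -.112 .18 .162
```

```text
t 18.73 pos [ 0.473  -0.1018  0.1786] delta [ 0.0095  0.1896 -0.0014] turn [-4.00e-04 -1.00e-04 -2.66e-01] open 0.093 F [ 0.   0.2 -0.4]
```

Request:
{"api": "move_arm", "payload": {"deltas": [0.001, 0.014, 0, 0, 0, -0.03, 1, 0.002, 0.045, 0, 0, 0, -0.07, 1, 0.004, 0.085, 0, 0, 0, -0.12, 1, 0.006, 0.125, 0, 0, 0, -0.17, 1, 0.008, 0.158, 0, 0, 0, -0.22, 1, 0.009, 0.18, 0, 0, 0, -0.25, 1, 0.0095, 0.1895, -0.001, 0, 0, -0.266, 1, 0.0095, 0.1895, -0.001, 0, 0, -0.266, 1, 0.0095, 0.1895, -0.001, 0, 0, -0.266, 1, 0.0095, 0.1895, -0.001, 0, 0, -0.266, 1]}}

```text
t: 19.98
tool_pos: [0.6621, -0.1121, 0.1804]
orientation: [2.035, 2.393, -0.0]
force: [0.4, 0.7, 0.2]
opening: 0.0926
gripper_force: 0.0
```

```bash
python3 go.py .6625 -.112 .041 .162
```

```text
t 19.98 pos [ 0.6621 -0.1121  0.1804] delta [0.     0.0004 0.1394] turn [ 0.      0.     -0.0005] open 0.0926 F [0.4 0.7 0.2]
```

Request:
{"api": "move_arm", "payload": {"deltas": [0, 0, 0.015, 0, 0, 0, 1, 0, 0, 0.045, 0, 0, 0, 1, 0, 0, 0.08, 0, 0, 0, 1, 0, 0, 0.11, 0, 0, 0, 1, 0, 0, 0.13, 0, 0, 0, 1, 0, 0, 0.139, 0, 0, 0, 1, 0, 0, 0.139, 0, 0, 0, 0.9, 0, 0, 0.139, 0, 0, 0, 0.2, 0, 0, 0.139, 0, 0, 0, 0.2, 0, 0, 0.139, 0, 0, 0, 0.2, 0, 0, 0.139, 0, 0, 0, 0.2, 0, 0, 0.139, 0, 0, 0, 0.2]}}

```text
t: 21.48
tool_pos: [0.6626, -0.1121, 0.0413]
orientation: [2.034, 2.394, -0.0]
force: [-0.0, -0.3, 0.7]
opening: 0.0419
gripper_force: 15.0
```

```bash
python3 go.py .6625 -.112 .041 .162
```

```text
t 21.48 pos [ 0.6626 -0.1121  0.0413] delta [ 0.0001 -0.0001  0.0003] turn [ 0.  0. -0.] open 0.0419 F [-0.  -0.3  0.7]
```

Request:
{"api": "move_arm", "payload": {"deltas": [0, 0, -0.01, 0, 0, 0, 0.2, 0, 0, -0.035, 0, 0, 0, 0.2, 0, 0, -0.065, 0, 0, 0, 0.2, 0, 0, -0.095, 0, 0, 0, 0.2, 0, 0, -0.115, 0, 0, 0, 0.2, 0, 0, -0.12, 0, 0, 0, 0.2, 0, 0, -0.12, 0, 0, 0, 0.2]}}

```text
t: 22.35
tool_pos: [0.6624, -0.112, 0.1606]
orientation: [-2.034, -2.393, 0.0]
force: [-0.9, 0.1, -1.1]
opening: 0.0418
gripper_force: 15.0
```

```bash
python3 go.py .4802 -.0319 .162 -.104
```

```text
t 22.35 pos [ 0.6624 -0.112   0.1606] delta [ 0.1084 -0.1669 -0.0013] turn [-6.00e-04 -2.00e-04  2.66e-01] open 0.0418 F [-0.9  0.1 -1.1]
```

Request:
{"api": "move_arm", "payload": {"deltas": [0.005, -0.008, 0, 0, 0, 0.012, 0.2, 0.017, -0.026, 0, 0, 0, 0.041, 0.2, 0.033, -0.05, 0, 0, 0, 0.08, 0.2, 0.05, -0.077, 0, 0, 0, 0.124, 0.2, 0.068, -0.105, 0, 0, 0, 0.168, 0.2, 0.085, -0.13, 0, 0, 0, 0.208, 0.2, 0.097, -0.149, 0, 0, 0, 0.239, 0.2, 0.105, -0.161, 0, 0, 0, 0.258, 0.2, 0.1085, -0.167, 0, 0, 0, 0.266, 0.2, 0.1085, -0.167, 0, 0, 0, 0.266, 0.2, 0.1085, -0.167, 0, 0, 0, 0.266, 0.2]}}

```text
t: 23.72
tool_pos: [0.4805, -0.0321, 0.161]
orientation: [2.334, 2.103, -0.0]
force: [0.5, 0.3, -0.6]
opening: 0.0421
gripper_force: 15.0
```

```bash
python3 go.py .4802 -.0319 .0325 -.104
```

```text
t 23.73 pos [ 0.4805 -0.0321  0.161 ] delta [ 0.0002 -0.0003  0.1285] turn [-0.      0.0001  0.    ] open 0.0421 F [ 0.5  0.3 -0.6]
```

Request:
{"api": "move_arm", "payload": {"deltas": [0, 0, 0.015, 0, 0, 0, 0.2, 0, 0, 0.045, 0, 0, 0, 0.2, 0, 0, 0.075, 0, 0, 0, 0.2, 0, 0, 0.1, 0, 0, 0, 0.2, 0, 0, 0.115, 0, 0, 0, 0.2, 0, 0, 0.122, 0, 0, 0, 0.2, 0, 0, 0.126, 0, 0, 0, 0.2, 0, 0, 0.128, 0, 0, 0, 0.2, 0, 0, 0.128, 0, 0, 0, 0.2, 0, 0, 0.128, 0, 0, 0, 0.2]}}

```text
t: 24.98
tool_pos: [0.4807, -0.032, 0.0337]
orientation: [2.333, 2.102, 0.001]
force: [-1.1, -0.2, -1.8]
opening: 0.042
gripper_force: 15.0
```

```bash
python3 go.py .4802 -.0319 .0323 -.104
```

```text
t 24.98 pos [ 0.4807 -0.032   0.0337] delta [ 0.0001 -0.0005  0.0014] turn [0.001  0.0001 0.    ] open 0.042 F [-1.1 -0.2 -1.8]
```

Request:
{"api": "move_arm", "payload": {"deltas": [0, 0, 0.001, 0, 0, 0, 0.2, 0, 0, 0.0012, 0, 0, 0, 0.2, 0, 0, 0.0012, 0, 0, 0, 0.5, 0, 0, 0.0012, 0, 0, 0, 0.8, 0, 0, 0.0012, 0, 0, 0, 1, 0, 0, 0.0012, 0, 0, 0, 1, 0, 0, -0.02, 0, 0, 0, 1, 0, 0, -0.06, 0, 0, 0, 1, 0, 0, -0.1, 0, 0, 0, 1, 0, 0, -0.14, 0, 0, 0, 1, 0, 0, -0.145, 0, 0, 0, 1, 0, 0, -0.145, 0, 0, 0, 1]}}

```text
t: 26.48
tool_pos: [0.4803, -0.032, 0.178]
orientation: [2.334, 2.103, 0.0]
force: [-0.1, 0.4, 0.4]
opening: 0.0927
gripper_force: 0.0
```

```bash
python3 go.py .67 -.1737 .18 .108
```

```text
t 26.48 pos [ 0.4803 -0.032   0.178 ] delta [-0.1213  0.2034 -0.0019] turn [ 4.00e-04  1.00e-04 -2.12e-01] open 0.0927 F [-0.1  0.4  0.4]
```

Request:
{"api": "move_arm", "payload": {"deltas": [-0.008, 0.013, 0, 0, 0, -0.02, 1, -0.026, 0.043, 0, 0, 0, -0.05, 1, -0.048, 0.081, 0, 0, 0, -0.085, 1, -0.072, 0.121, 0, 0, 0, -0.125, 1, -0.094, 0.157, 0, 0, 0, -0.165, 1, -0.111, 0.186, 0, 0, 0, -0.195, 1, -0.1215, 0.2035, -0.002, 0, 0, -0.212, 1, -0.1215, 0.2035, -0.002, 0, 0, -0.212, 1, -0.1215, 0.2035, -0.002, 0, 0, -0.212, 1, -0.1215, 0.2035, -0.002, 0, 0, -0.212, 1]}}

```text
t: 27.72
tool_pos: [0.6695, -0.1733, 0.1797]
orientation: [-2.097, -2.338, 0.0]
force: [0.0, 0.2, 0.9]
opening: 0.093
gripper_force: 0.0
```

```bash
python3 go.py .67 -.1737 .038 .108
```

```text
t 27.73 pos [ 0.6695 -0.1733  0.1797] delta [-0.0005  0.0005  0.1417] turn [-0.0007 -0.0004  0.0004] open 0.093 F [0.  0.2 0.9]
```

Request:
{"api": "move_arm", "payload": {"deltas": [0, 0, 0.015, 0, 0, 0, 1, 0, 0, 0.045, 0, 0, 0, 1, 0, 0, 0.08, 0, 0, 0, 1, 0, 0, 0.11, 0, 0, 0, 1, 0, 0, 0.132, 0, 0, 0, 1, 0, 0, 0.1415, 0, 0, 0, 1, 0, 0, 0.1415, 0, 0, 0, 0.9, 0, 0, 0.1415, 0, 0, 0, 0.2, 0, 0, 0.1415, 0, 0, 0, 0.2, 0, 0, 0.1415, 0, 0, 0, 0.2, 0, 0, 0.1415, 0, 0, 0, 0.2, 0, 0, 0.1415, 0, 0, 0, 0.2], "squeeze": 20}}

```text
t: 29.22
tool_pos: [0.6701, -0.174, 0.0389]
orientation: [2.098, 2.338, -0.0]
force: [-0.2, 0.2, 2.8]
opening: 0.0455
gripper_force: 20.0
```

```bash
python3 go.py .67 -.1737 .038 .108
```

```text
t 29.23 pos [ 0.6701 -0.174   0.0389] delta [ 0.0003 -0.0001  0.0009] turn [ 0.0001  0.0001 -0.    ] open 0.0455 F [-0.2  0.2  2.8]
```

Request:
{"api": "move_arm", "payload": {"deltas": [0, 0, -0.01, 0, 0, 0, 0.2, 0, 0, -0.035, 0, 0, 0, 0.2, 0, 0, -0.065, 0, 0, 0, 0.2, 0, 0, -0.095, 0, 0, 0, 0.2, 0, 0, -0.115, 0, 0, 0, 0.2, 0, 0, -0.12, 0, 0, 0, 0.2, 0, 0, -0.12, 0, 0, 0, 0.2]}}

```text
t: 30.1
tool_pos: [0.6698, -0.1738, 0.1581]
orientation: [-2.098, -2.338, 0.0]
force: [0.1, 1.0, -1.4]
opening: 0.0456
gripper_force: 20.0
```

```bash
python3 go.py .4875 .0377 .158 -.104
```

```text
t 30.1 pos [ 0.6698 -0.1738  0.1581] delta [ 2.299e-01 -1.585e-01  2.000e-04] turn [-6.00e-04 -2.00e-04  2.12e-01] open 0.0456 F [ 0.1  1.  -1.4]
```

Request:
{"api": "move_arm", "payload": {"deltas": [0.01, -0.007, 0, 0, 0, 0.01, 0.2, 0.034, -0.023, 0, 0, 0, 0.033, 0.2, 0.067, -0.046, 0, 0, 0, 0.065, 0.2, 0.105, -0.072, 0, 0, 0, 0.1, 0.2, 0.143, -0.099, 0, 0, 0, 0.135, 0.2, 0.178, -0.123, 0, 0, 0, 0.168, 0.2, 0.205, -0.141, 0, 0, 0, 0.192, 0.2, 0.222, -0.153, 0, 0, 0, 0.207, 0.2, 0.23, -0.1585, 0, 0, 0, 0.212, 0.2, 0.23, -0.1585, 0, 0, 0, 0.212, 0.2, 0.23, -0.1585, 0, 0, 0, 0.212, 0.2]}}

```text
t: 31.48
tool_pos: [0.488, 0.0372, 0.1585]
orientation: [2.334, 2.103, -0.0]
force: [0.7, 0.8, -0.7]
opening: 0.0452
gripper_force: 20.0
```

```bash
python3 go.py .4875 .0377 .030 -.104
```

```text
t 31.48 pos [0.488  0.0372 0.1585] delta [ 0.0005 -0.0006  0.1285] turn [ 0.0001  0.0003 -0.0002] open 0.0452 F [ 0.7  0.8 -0.7]
```

Request:
{"api": "move_arm", "payload": {"deltas": [0, 0, 0.015, 0, 0, 0, 0.2, 0, 0, 0.045, 0, 0, 0, 0.2, 0, 0, 0.075, 0, 0, 0, 0.2, 0, 0, 0.1, 0, 0, 0, 0.2, 0, 0, 0.115, 0, 0, 0, 0.2, 0, 0, 0.122, 0, 0, 0, 0.2, 0, 0, 0.126, 0, 0, 0, 0.2, 0, 0, 0.128, 0, 0, 0, 0.2, 0, 0, 0.128, 0, 0, 0, 0.2, 0, 0, 0.128, 0, 0, 0, 0.2]}}

```text
t: 32.72
tool_pos: [0.4881, 0.0377, 0.0312]
orientation: [2.333, 2.103, 0.001]
force: [-0.2, -0.1, -2.0]
opening: 0.0454
gripper_force: 20.0
```

```bash
python3 go.py .4875 .0377 .0295 -.104
```

```text
t 32.73 pos [0.4881 0.0377 0.0312] delta [-0.0001 -0.0006  0.0017] turn [ 0.0009 -0.0001  0.    ] open 0.0454 F [-0.2 -0.1 -2. ]
```

Request:
{"api": "move_arm", "payload": {"deltas": [0, 0, 0.001, 0, 0, 0, 0.2, 0, 0, 0.0014, 0, 0, 0, 0.2, 0, 0, 0.0014, 0, 0, 0, 0.6, 0, 0, 0.0014, 0, 0, 0, 0.8, 0, 0, 0.0014, 0, 0, 0, 1, 0, 0, 0.0014, 0, 0, 0, 1, 0, 0, -0.02, 0, 0, 0, 1, 0, 0, -0.06, 0, 0, 0, 1, 0, 0, -0.1, 0, 0, 0, 1, 0, 0, -0.14, 0, 0, 0, 1, 0, 0, -0.17, 0, 0, 0, 1, 0, 0, -0.17, 0, 0, 0, 1]}}

```text
t: 34.22
tool_pos: [0.4895, 0.0376, 0.2036]
orientation: [2.331, 2.1, 0.006]
force: [0.7, 0.6, -0.6]
opening: 0.093
gripper_force: 0.0
```

Request:
{"api": "move_arm", "payload": {"deltas": [0.05, 0, 0, 0, 0, 0, 1, 0.1, 0, 0, 0, 0, 0, 1, 0.15, 0, 0, 0, 0, 0, 1, 0.2, 0, 0, 0, 0, 0, 1, 0.25, 0, 0, 0, 0, 0, 1, 0.29, 0, 0, 0, 0, 0, 1, 0.3, 0, 0, 0, 0, 0, 1, 0.3, 0, 0, 0, 0, 0, 1, 0.3, 0, 0, 0, 0, 0, 1]}}

```text
t: 35.35
tool_pos: [0.5188, 0.3347, 0.2001]
orientation: [2.335, 2.102, -0.002]
force: [-0.8, 0.1, 0.2]
opening: 0.093
gripper_force: 0.0
```

```bash
python3 - <<'E'
from h import *
p,d=robot.read_camera('top');save('t9.png',cv2.resize(p[180:430,170:500],None,fx=2.2,fy=2.2))
m=robot.camera_model('top');P=np.array([world(m,u,v,depth=d[v,u]) for v in range(300,430) for u in range(190,460) if d[v,u]>0])
c=np.array([.4766,-.0667]);a=-.104;X=np.array([np.cos(a),np.sin(a)]);Y=np.array([-X[1],X[0]])
L=np.c_[(P[:,:2]-c)@X,(P[:,:2]-c)@Y,P[:,2]]
for n,y,lo,hi in (('shaker',-.105,.055,.09),('mill',-.035,.075,.12),('salt',.035,.056,.07),('pot',.105,.045,.08)):
    q=L[(abs(L[:,1]-y)<.034)&(abs(L[:,0])<.04)&(L[:,2]>lo)&(L[:,2]<hi)]
    print(n,np.round(cv2.minAreaRect(q[:,:2].astype(np.float32)),4) if 0 else np.round(cv2.minEnclosingCircle(q[:,:2].astype(np.float32))[0],4),'dy',y,'zmax',q[:,2].max().round(3))
s=robot.read_state();print(s['t'],s['tool_pos'])
E
```

```text
shaker [ 0.0014 -0.1055] dy -0.105 zmax 0.08
mill [ 0.0028 -0.0349] dy -0.035 zmax 0.1
salt [0.0024 0.0359] dy 0.035 zmax 0.066
pot [0.0023 0.1052] dy 0.105 zmax 0.073
35.4 [0.51895756 0.33472639 0.20040863]
```

View pics/t9.png

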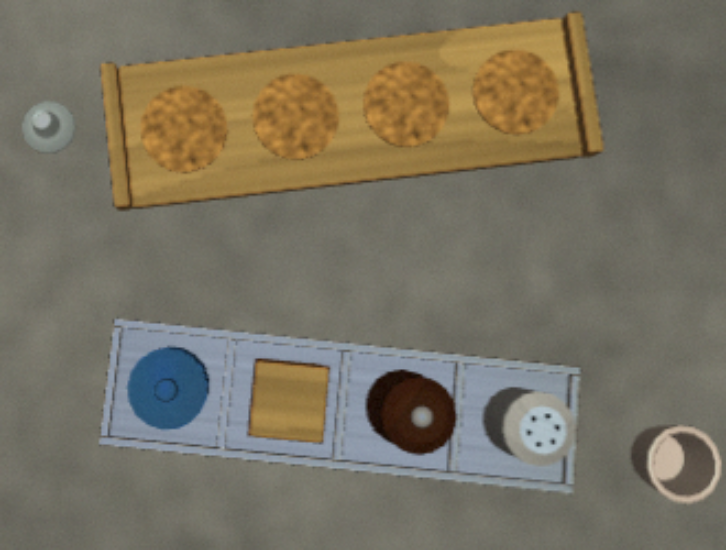

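All four stand upright in the mirrored compartments: pot (168,388), salt box (290,400), mill (415,412), shaker (538,428). Each is within about 3 mm of its compartment centre, and the robot is clear.

```bash
python3 -c "
from plant import robot
print(robot.close_job())"
```

```text
the job is handed in; nothing more can be done
None
```

The job is handed in: from left to right, the pot, salt box, mill and shaker now stand upright in the rack, in reverse order, each within about 3 mm of its compartment centre in the last top-camera check; the hand-in call returned no verdict.

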